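# Hang up the smoothing float and lock it

### The job

Take the steel smoothing float that has the keyhole in its plate (not the plain one) and hang it on the sloping board: pass the round hole over the screw head, lay the plate flat on the board and slide it down the slope until the screw sits fully home at the end of the slot. Then turn the wooden turn-button on the board until it points straight down at the float, so that the float cannot ride back up. Leave the plain float and the other things on the table where they are.

Things in the scene. Friction and masses are not known exactly. Their poses are not given: they have to be found in the camera images.
- float: Float to hang: steel plate 190 x 90 x 5 mm with a wooden bar grip, 0.3 to 0.54 kg, lying grip up on the table. Origin: centre of the plate's underside; x along its length to the keyhole end, z up. Grip: x -75 to 12, y +-12, z 5 to 50 mm. Keyhole through the plate: eight-sided hole 34 mm across flats centred at x = 40, running into a slot 15 mm wide that ends at x = 75 mm.
- float_grip (a point): Good point to grip the float: inside the wooden grip, near the centre of mass, at (-10, 0, 35) mm in the float's frame. The fingers close across the grip's 24 mm (the float's y).
- float_hole (a point): Centre of the keyhole's wide hole at the underside of the plate, (40, 0, 0) mm in the float's frame.
- float_seat (a point): Where the screw's axis comes when the float is fully home in the slot, at the underside of the plate, (70, 0, 0) mm in the float's frame, 30 mm from the hole's centre.
- panel: Sloping hanging board, dark wood with red edges, fixed, rising at 30 degrees towards the robot's left. Origin: on its upper face at the foot of the screw, 113 mm above the table; x straight up the slope, y level across it (roughly towards the robot), z out of the face. Face: x -165 to 120, y +-97 mm. A hung float's x, y, z lie along the panel's; its upper edge is at x = 25 mm when home.
- screw_head (a point): Top centre of the steel screw's head, 15 mm out from the board's face. The screw stands square to the board: shank 10 mm in diameter, head 24 mm in diameter, from 9 to 15 mm above the face, so the 5 mm plate has 4 mm of play under the head.
- button (a joint): Angle of the wooden turn-button, rad: 0 when it points straight down the slope (closed, against a stop), 1.3 to 1.85 at the start, when it points sideways to the panel's -y (roughly away from the robot). Turns about the panel's z with light friction (about 1 N at the knob) and stays where it is left.
- button_pivot (a point): The turn-button's pivot on the board's face, at (90, 0, 0) mm in the panel's frame. The button is a light wooden bar 22 mm wide, 2 to 14 mm above the face; its end reaches 57 mm from the pivot, 8 mm clear of the upper edge of a float that is home.
- button_knob (a point): Point on the axis of the round upright knob of the turn-button, 44 mm from the pivot, 34 mm above the board's face. The knob is 16 mm in diameter and reaches from 14 to 47 mm above the face, square to it.
- plain_float: A second float of the same size and grip whose plate has no keyhole; stays where it is. Origin: centre of the underside.
- bowl: White bowl, 110 mm across, 50 mm high; bystander. Origin: centre of the underside.
- jar: Blue jar, 64 mm across, 85 mm high; bystander. Origin: centre of the underside.
- brush: Brush, 180 mm long, lying; bystander. Origin: middle of its underside.
- mug: White mug, 76 mm across, 85 mm high; bystander. Origin: centre of the underside.
Things that resemble listed ones, but are neither listed nor needed, are in the scene too. What is shaped like the float but blue is not meant.

How it is judged (in metres and radians):
On the way, in this order (a step that is already met when the one before it is completed fails the run):
1. the keyhole's wide hole is over the screw head, the plate lying on the board (x of float_hole in the frame of panel between -0.008 and 0.008 m and y of float_hole in the frame of panel between -0.008 and 0.008 m and z of float_hole in the frame of panel between -0.003 and 0.0055 m and angle between the z axis of float and the z axis of panel, either way round below 0.12 rad), for 0.02 s.
2. the float is slid down until the screw sits at the end of the slot, the turn-button still open (x of float_seat in the frame of panel between -0.006 and 0.006 m and y of float_seat in the frame of panel between -0.006 and 0.006 m and z of float_seat in the frame of panel between -0.003 and 0.0055 m and angle between the z axis of float and the z axis of panel, either way round below 0.12 rad and value of joint button above 1 rad), for 0.1 s.
3. the turn-button points down at the float (x of float_seat in the frame of panel between -0.006 and 0.006 m and y of float_seat in the frame of panel between -0.006 and 0.006 m and z of float_seat in the frame of panel between -0.003 and 0.0055 m and angle between the z axis of float and the z axis of panel, either way round below 0.12 rad and value of joint button below 0.2 rad), for 0.1 s.
At the end, for the whole second after the job is handed in: The float lies flat on the sloping board (0.12 rad) under the screw head, released and at rest, the screw within 6 mm of the slot's home point; the turn-button is within 0.2 rad of straight down; plain float, bowl, jar, brush and mug are within 30 mm of their starts (all of step 3 and linear speed of float below 0.02 m/s and angular speed of float below 0.1 rad/s and distance of each of plain_float, bowl, jar, brush, mug from where it was at the start of the episode below 0.03 m); the robot touches nothing.
It fails at once if another thing on the table is shifted by more than 30 mm (distance of any of plain_float, bowl, jar, brush, mug from where it was at the start of the episode above 0.03 m).
It also fails if it takes over 58 s, if anything falls off the work surface, if the arm or the gripper's body presses on something with over 40 N, if the wrist force passes 120 N, or if a joint passes its speed limit or range.

### The arm

A 7-joint arm with a two-finger parallel gripper is mounted at the origin on the work surface. World frame = base frame: x ahead of the robot, y to its left, z up, the work surface at z = 0. Lengths are in mm, angles in rad, forces in N, time in s.
With the tool pointing down it reaches from about 400 to 875 mm from the base axis. Payload 4.4 kg.
Tool frame: the origin (TCP) lies at the very end of the fingers, on their centre line; the grasp point (between the pads) lies 19 mm behind it; z points along the fingers, y is the direction in which the jaws open and shut (so a half turn about z gives the same grasp; the last joint's range is limited). The gripper opens to 85 mm and grips with 20 to 120 N. Pads are 22 mm wide; open, the fingers measure 114 mm over their backs; the gripper's body (76 mm by 85 mm) begins 54 mm behind the grasp point. The pads swing forward as they close: fully open they stand 13 mm farther back than shut.
Start: joints at [-1.402, 0.628, 0.038, 1.517, -0.027, 0.996, -0.02], TCP at [151.195, 632.185, 194.213] pointing down, gripper open.
Joint ranges: [-3.06, 3.06], [-0.37, 2.12], [-1.25, 1.32], [0.18, 2.47], [-1.1, 4.24], [0.23, 1.98], [-2.94, 2.94]. Speed limits (rad/s): [2.57, 2.57, 3.14, 3.14, 3.14, 3.14, 3.14].

### API

Orientations are given as [roll, pitch, yaw] about the fixed x, y, z axes, in that order (R = Rz(yaw) Ry(pitch) Rx(roll)).
In Python, from cell import read_state, get_image, calibration, finish_job gives the robot as it stands. The module is installed in compiled form; this text tells all that it offers.
- The arm moves only by the tool apply_moves, never from a script. Its argument "increments" is a list of rows, each an object of numbers: "tx", "ty", "tz": the shift along the world's x, y, z in m; "rx", "ry", "rz": the turn, a rotation vector about the world's x, y, z in units of 5 degrees (1.0 is 5 degrees); "claw": the finger opening in m, from 0 to 0.0854. In form: [{"tx": .., "ty": .., "tz": .., "rx": .., "ry": .., "rz": .., "claw": ..}, ...]. A call has 1 to 12 rows; each row is the pose to reach, as a shift and turn from the pose commanded when the call began; what a row does not reach only later rows make up. A row lasts 1/10 s, in which the tool goes at most 50 mm and 8.59 degrees, less where a joint would pass 70% of its speed; a pose out of reach is approached as far as the arm can. A call with a gripper value outside its range is refused whole. The fingers move at their own pace and stop on an object; the grip force is fixed at half the most. Time passes only in rows, so rows that repeat a pose let the fingers close. It gives the time, the measured TCP pose, the force and the opening at its end, in the units of the state.
- read_state(): the state, without advancing time (a new reading comes with each control period).
- get_image(name): name is "scene" or "side" or "wrist"; returns the picture (400x640x3 uint8, red, green, blue); there is no depth.
- calibration(name): a dict with "camera_matrix" (3x3 intrinsics, pixels), "origin" and "attitude" of the camera in the world. Camera axes: x right, y up, looking along -z (the intrinsics and any distortion apply to the point x, -y, -z); pixel columns grow to the right and rows downward; lengths in mm; the calibration is good to about 2 mm. A picture is of the moment at which its call begins: read the wrist's pose just before it. calibration takes no time and is no camera call; for the wrist camera it gives the pose at the moment of the call.
- finish_job(): hands the job in, once; it reports no verdict.
The state is a dict: "clock": time; "qpos": joint angles; "qd": joint speeds; "tau": joint torques, N m; "eef_pos": TCP position; "tool_rot": TCP orientation; "force": force on the tool from outside, world axes, zero at the start; "torque": the same for the moment, N m; "width": finger opening in mm.
Only numpy, scipy, OpenCV 4.12 (cv2) and the standard library are available. Lean on these libraries where they do the work, as an engineer would, in place of code of your own. Each camera call takes 0.05 s, during which the arm holds its last target. There are 200 camera calls.

## Working session

There is one attempt and no reset: what is moved stays moved. The work goes in short steps, Python scripts to look and compute and a tool call to move; the robot and the scene stay as the last step left them, time stands still between calls to the robot, and variables do not carry over. Pictures are saved under pics/ and viewed, about 8 in all and at most 12, crops included, and the job is handed in when it is done.

Besides the shell and the picture viewer there is one more tool, called after ">>>" as name([rows], argument=value, ...), one row to a line, values as JSON. apply_moves: Moves the arm, as the interface text tells. Its arguments: {"type":"object","properties":{"increments":{"type":"array"}},"required":["increments"]}

```bash
mkdir -p pics
cat > h.py <<'E'
import numpy as np,cv2
from cell import *
def snap(n,f):
    c=calibration(n); im=get_image(n); cv2.imwrite('pics/'+f,im[...,::-1]); return im,c
def show(c): print({k:(np.round(np.array(v),4).tolist() if not isinstance(v,str) else v) for k,v in c.items()})
E
python3 - <<'E'
from h import *
print(read_state())
for n in ['scene','side','wrist']:
    im,c=snap(n,n+'0.png'); print(n); show(c)
E
```

```text
{'clock': 0.0, 'qpos': array([-1.4018076 ,  0.62931743,  0.03841368,  1.51839502, -0.02696534,
        0.99627105, -0.02005682]), 'qd': array([ 5.25367160e-04,  4.21469899e-06,  1.40814101e-03, -1.38615044e-03,
        4.19495692e-04,  1.30831421e-03, -2.27462294e-04]), 'tau': array([-2.33393957e-04, -5.63404548e+01,  1.22647025e+00, -1.93444133e+01,
        1.10501511e-02,  1.04936783e-02,  6.30084699e-06]), 'eef_pos': array([151.01938634, 631.49571459, 193.29858995]), 'tool_rot': array([-3.13971943e+00,  3.62153177e-05,  2.90678827e+00]), 'force': array([-0.52779714, -0.34424915,  0.20005106]), 'torque': array([ 0.0244445 , -0.03013386, -0.00782931]), 'width': 85.4573408153862}
scene
{'camera_matrix': [[419.8494, 0.0, 317.8145], [0.0, 419.8494, 191.1934], [0.0, 0.0, 1.0]], 'origin': [1081.3848, 268.5118, 1077.0172], 'attitude': [0.5667, 0.0008, 1.9462]}
side
{'camera_matrix': [[429.4345, 0.0, 315.6249], [0.0, 429.4345, 199.1203], [0.0, 0.0, 1.0]], 'origin': [-106.9636, -638.7948, 808.751], 'attitude': [0.9464, 0.0155, -0.7614]}
wrist
{'camera_matrix': [[296.9223, 0.0, 318.7154], [0.0, 296.9223, 197.2391], [0.0, 0.0, 1.0]], 'origin': [74.4786, 650.9729, 373.4282], 'attitude': [-0.316, 0.0019, 1.337]}
```

View pics/scene0.png

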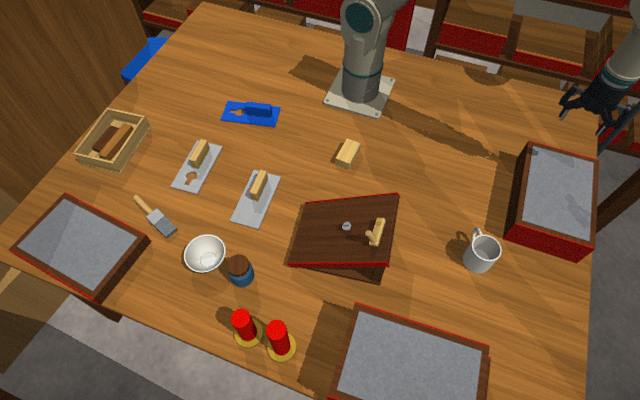

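View pics/side0.png

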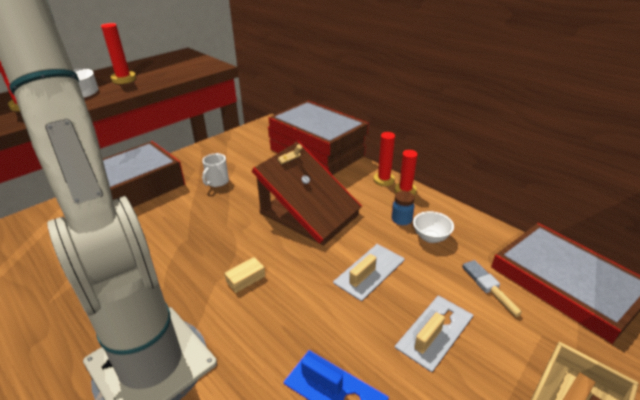

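The scene view shows the keyhole float at about (195,167), with its hole at (190,178). The plain float is at (257,200), the screw at (346,226), and the button at (376,232). I'll crop closer for measuring.

Run:
```python
import cv2,numpy as np
a=cv2.imread('pics/scene0.png'); b=cv2.imread('pics/side0.png')
def crop(im,x,y,w,h,s):
    c=cv2.resize(im[y:y+h,x:x+w],None,fx=s,fy=s,interpolation=cv2.INTER_CUBIC)
    for i in range(0,w,10):
        cv2.putText(c,str(x+i),(i*s,8),0,.3,(0,255,255),1); cv2.line(c,(i*s,10),(i*s,14),(0,255,255),1)
    for i in range(10,h,10):
        cv2.putText(c,str(y+i),(0,i*s+3),0,.3,(0,255,255),1)
    return c
A=crop(a,160,130,65,70,6);B=crop(a,284,188,120,97,6)
A=cv2.resize(A,None,fx=1,fy=1)
top=np.zeros((300*2,800,3),np.uint8)
A=crop(a,160,132,65,65,4);B=crop(a,284,186,120,100,4);C=crop(b,390,290,90,80,3);D=crop(b,250,140,115,105,3)
top[:A.shape[0],:A.shape[1]]=A; top[:B.shape[0],300:300+B.shape[1]]=B[:,:500]
top[270:270+C.shape[0],:C.shape[1]]=C
D=D[:190*1] if False else D
h=min(600-0,D.shape[0])
out=np.zeros((600,800,3),np.uint8); out[:260,:260]=A; out[:400,270:750]=B; out[280:520,:270]=C
cv2.imwrite('pics/crop1.png',out)
```

```text
(no output)
```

View pics/crop1.png

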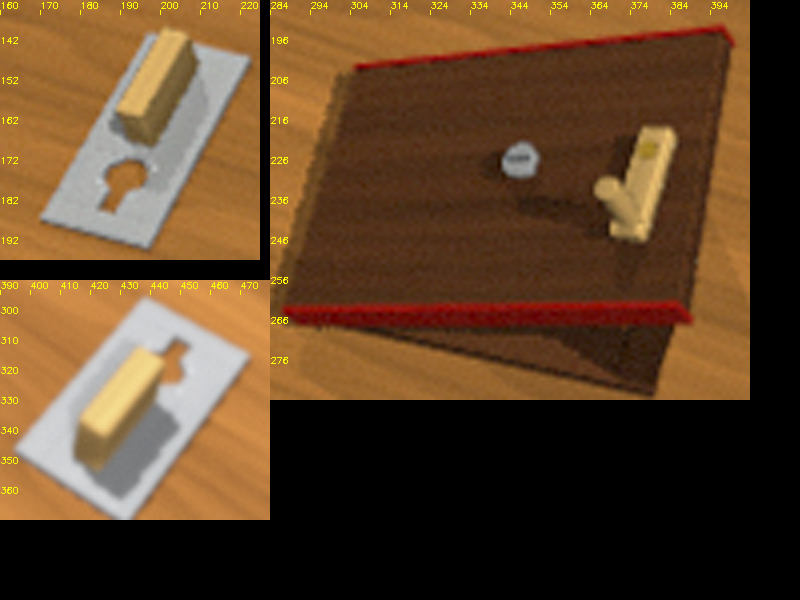

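```bash
cat >> h.py <<'E'
from scipy.spatial.transform import Rotation as R
from scipy.optimize import least_squares
def proj(c,P):
    P=np.atleast_2d(np.array(P,float)); Rm=R.from_euler('xyz',np.array(c['attitude'])).as_matrix()
    q=(P-np.array(c['origin']))@Rm; K=np.array(c['camera_matrix'])
    p=np.c_[q[:,0],-q[:,1],-q[:,2]]@K.T
    return p[:,:2]/p[:,2:]
def panelT(v): # x,y,yaw(dev)
    Rm=R.from_euler('z',v[2]).as_matrix()@np.array([[0,-1,0],[np.cos(np.pi/6),0,-.5],[.5,0,np.cos(np.pi/6)]])
    return Rm,np.array([v[0],v[1],113.])
def floatT(v): return R.from_euler('z',v[2]).as_matrix(),np.array([v[0],v[1],0.])
def fit(c,f,pts,px,v0):
    def e(v):
        Rm,t=f(v); return (proj(c,np.array(pts)@Rm.T+t)-px).ravel()
    s=least_squares(e,v0,x_scale=[100,100,1]); print(np.round(s.x,3),'res',np.round(s.fun.reshape(-1,2),1).tolist()); return s.x
E
python3 - <<'E'
from h import *
c=calibration('scene')
print(sorted(c.keys()))
pp=[[0,0,15],[-165,97,0],[120,97,0],[120,-97,0],[-165,-97,0],[90,0,14]]
px=np.array([[346.5,225.7],[305.2,203],[397.7,193],[388.5,261.7],[287.7,262.5],[378.5,223.5]])
v=fit(c,panelT,pp,px,[600,0,0])
Rm,t=panelT(v)
kx=np.array([368,233.])
s=least_squares(lambda a:(proj(c,Rm@np.array([90-(-44*np.cos(a[0]))*-1,-44*np.sin(a[0]),47])+t)-kx).ravel(),[1.5]);print('button',s.x,s.fun)
fp=[[95,45,5],[95,-45,5],[-95,45,5],[-95,-45,5],[40,0,2]]
best=None
for perm in ([1,0,3,2],[0,1,2,3]):
    # image: keyhole end corners left (170.5,186.2), bottom (197.5,194); far: (197.5,140.7),(222.2,147)
    q=np.array([[170.5,186.2],[197.5,194],[197.5,140.7],[222.2,147],[191.5,175.5]])
    q[:4]=q[perm]
    for y in (0,): fit(c,floatT,fp,q,[500,-300,y])
cs=calibration('side')
# plain float rough
print('plain'); fit(c,floatT,[[95,-45,5],[95,45,5],[-95,-45,5],[-95,45,5]],np.array([[231,220],[256,228],[258,170],[281,176]]),[600,-100,0])
E
```

```text
['attitude', 'camera_matrix', 'origin']
[5.86802e+02 1.59798e+02 1.48000e-01] res [[0.2, -0.3], [0.1, -0.4], [0.2, -0.5], [-1.1, 0.2], [0.0, 1.0], [0.8, -0.2]]
button [1.39926583] [ 0.07473783 -0.66535257]
[ 4.97897e+02 -3.70269e+02  8.30000e-02] res [[-0.4, -0.2], [-0.3, 0.4], [0.5, -0.7], [-0.1, -0.6], [0.4, 0.9]]
[ 4.96405e+02 -3.69940e+02 -5.80000e-02] res [[22.0, 7.6], [-29.6, -10.7], [28.2, 7.9], [-20.0, -7.4], [-0.9, 0.0]]
plain
[ 5.34586e+02 -1.44172e+02  3.10000e-02] res [[-1.7, -0.7], [1.7, 0.6], [-1.8, -1.0], [1.8, 1.0]]
```

>>> apply_moves([
  {"tx":0.025,"ty":-0.036,"tz":0.03,"rz":-1.3},
  {"tx":0.05,"ty":-0.072,"tz":0.06,"rz":-2.7},
  {"tx":0.075,"ty":-0.108,"tz":0.09,"rz":-4},
  {"tx":0.1,"ty":-0.144,"tz":0.11,"rz":-5.4},
  {"tx":0.125,"ty":-0.18,"tz":0.11,"rz":-6.7},
  {"tx":0.15,"ty":-0.216,"tz":0.11,"rz":-8.1},
  {"tx":0.175,"ty":-0.252,"tz":0.11,"rz":-9.4},
  {"tx":0.2,"ty":-0.288,"tz":0.11,"rz":-10.8},
  {"tx":0.225,"ty":-0.324,"tz":0.11,"rz":-12.1},
  {"tx":0.25,"ty":-0.36,"tz":0.11,"rz":-13.5},
  {"tx":0.275,"ty":-0.395,"tz":0.11,"rz":-14.8},
  {"tx":0.3,"ty":-0.43,"tz":0.11,"rz":-16.2},
])

```text
$.increments[0]: bad value
```

>>> apply_moves([
  {"tx":0.004,"ty":-0.045,"rz":-1.3},
  {"tx":0.008,"ty":-0.09,"rz":-2.7},
  {"tx":0.011,"ty":-0.135,"rz":-4},
  {"tx":0.015,"ty":-0.18,"rz":-5.4},
  {"tx":0.019,"ty":-0.225,"rz":-6.7},
  {"tx":0.023,"ty":-0.27,"rz":-8.1},
  {"tx":0.026,"ty":-0.315,"rz":-9.4},
  {"tx":0.03,"ty":-0.36,"rz":-10.8},
  {"tx":0.033,"ty":-0.405,"rz":-12.1},
  {"tx":0.035,"ty":-0.45,"rz":-13.5},
  {"tx":0.037,"ty":-0.495,"tz":-0.03,"rz":-14.8},
  {"tx":0.037,"ty":-0.535,"tz":-0.06,"rz":-16.2},
])

```text
$.increments[0]: bad value
```

>>> apply_moves([
  {"tx":0.025,"ty":-0.036,"tz":0.03,"rx":0,"ry":0,"rz":-1.3,"claw":0.085},
  {"tx":0.05,"ty":-0.072,"tz":0.06,"rx":0,"ry":0,"rz":-2.7,"claw":0.085},
  {"tx":0.075,"ty":-0.108,"tz":0.09,"rx":0,"ry":0,"rz":-4,"claw":0.085},
  {"tx":0.1,"ty":-0.144,"tz":0.11,"rx":0,"ry":0,"rz":-5.4,"claw":0.085},
  {"tx":0.125,"ty":-0.18,"tz":0.11,"rx":0,"ry":0,"rz":-6.7,"claw":0.085},
  {"tx":0.15,"ty":-0.216,"tz":0.11,"rx":0,"ry":0,"rz":-8.1,"claw":0.085},
  {"tx":0.175,"ty":-0.252,"tz":0.11,"rx":0,"ry":0,"rz":-9.4,"claw":0.085},
  {"tx":0.2,"ty":-0.288,"tz":0.11,"rx":0,"ry":0,"rz":-10.8,"claw":0.085},
  {"tx":0.225,"ty":-0.324,"tz":0.11,"rx":0,"ry":0,"rz":-12.1,"claw":0.085},
  {"tx":0.25,"ty":-0.36,"tz":0.11,"rx":0,"ry":0,"rz":-13.5,"claw":0.085},
  {"tx":0.275,"ty":-0.395,"tz":0.11,"rx":0,"ry":0,"rz":-14.8,"claw":0.085},
  {"tx":0.3,"ty":-0.43,"tz":0.11,"rx":0,"ry":0,"rz":-16.2,"claw":0.085},
])

```text
clock: 1.35
eef_pos: [451.7, 200.7, 304.2]
tool_rot: [-3.141, -0.0, 1.488]
force: [0.3, 0.4, 0.2]
width: 84.9
```

>>> apply_moves([
  {"tx":0.004,"ty":-0.045,"tz":0,"rx":0,"ry":0,"rz":-1.3,"claw":0.085},
  {"tx":0.008,"ty":-0.09,"tz":0,"rx":0,"ry":0,"rz":-2.7,"claw":0.085},
  {"tx":0.011,"ty":-0.135,"tz":0,"rx":0,"ry":0,"rz":-4,"claw":0.085},
  {"tx":0.015,"ty":-0.18,"tz":0,"rx":0,"ry":0,"rz":-5.4,"claw":0.085},
  {"tx":0.019,"ty":-0.225,"tz":0,"rx":0,"ry":0,"rz":-6.7,"claw":0.085},
  {"tx":0.023,"ty":-0.27,"tz":0,"rx":0,"ry":0,"rz":-8.1,"claw":0.085},
  {"tx":0.026,"ty":-0.315,"tz":0,"rx":0,"ry":0,"rz":-9.4,"claw":0.085},
  {"tx":0.03,"ty":-0.36,"tz":0,"rx":0,"ry":0,"rz":-10.8,"claw":0.085},
  {"tx":0.033,"ty":-0.405,"tz":0,"rx":0,"ry":0,"rz":-12.1,"claw":0.085},
  {"tx":0.035,"ty":-0.45,"tz":0,"rx":0,"ry":0,"rz":-13.5,"claw":0.085},
  {"tx":0.036,"ty":-0.495,"tz":-0.03,"rx":0,"ry":0,"rz":-14.8,"claw":0.085},
  {"tx":0.036,"ty":-0.54,"tz":-0.06,"rx":0,"ry":0,"rz":-16.1,"claw":0.085},
])

```text
clock: 2.55
eef_pos: [487.8, -332.8, 248.3]
tool_rot: [3.141, -0.002, 0.084]
force: [0.3, -0.0, -0.2]
width: 85.0
```

>>> apply_moves([
  {"tx":0,"ty":-0.032,"tz":-0.035,"rx":0,"ry":0,"rz":0,"claw":0.085},
  {"tx":0,"ty":-0.032,"tz":-0.07,"rx":0,"ry":0,"rz":0,"claw":0.085},
  {"tx":0,"ty":-0.032,"tz":-0.07,"rx":0,"ry":0,"rz":0,"claw":0.085},
])

```text
clock: 2.85
eef_pos: [484.3, -360.9, 173.9]
tool_rot: [-3.135, 0.007, 0.086]
force: [-0.2, 1.0, -0.0]
width: 84.8
```

Run:
```python
from h import *
s=read_state(); print(s['eef_pos'],s['tool_rot'],s['qpos'])
im,c=snap('wrist','w1.png'); show(c)
f=cv2.resize(im,None,fx=1.25,fy=1.25)[...,::-1].copy(); cv2.imwrite('pics/w1b.png',f)
print(proj(c,[[498,-370,5],[537,-367,5],[488,-371,50]]))
```

```text
[ 484.25179269 -360.94533958  173.91235578] [-3.13473021  0.00715327  0.08594089] [ 0.1326902   0.71683072  0.80058093  1.67733016 -0.5870086   1.01513961
 -0.34880174]
{'camera_matrix': [[296.9223, 0.0, 318.7154], [0.0, 296.9223, 197.2391], [0.0, 0.0, 1.0]], 'origin': [565.8906, -354.6519, 353.3742], 'attitude': [-0.3227, 0.0065, -1.4838]}
[[328.55487765 159.26351277]
 [329.26286143 125.46339781]
 [329.63909392 177.06680257]]
```

View pics/w1b.png

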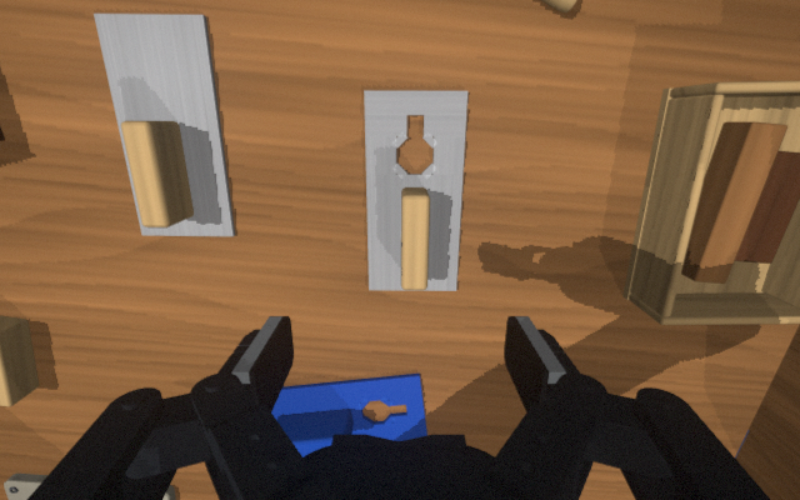

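The wrist view shows the keyhole float's plate corners at (364,91), (468,91), (457,290) and (369,290), with the hole at (415,154). The screen is scaled by 1.25.

Run:
```python
from h import *
c={'camera_matrix': [[296.9223, 0.0, 318.7154], [0.0, 296.9223, 197.2391], [0.0, 0.0, 1.0]], 'origin': [565.8906, -354.6519, 353.3742], 'attitude': [-0.3227, 0.0065, -1.4838]}
v=fit(c,floatT,[[95,45,5],[95,-45,5],[-95,-45,5],[-95,45,5],[40,0,2]],np.array([[364,91],[468,91],[457,290],[369,290],[415,154.5]])/1.25,[498,-370,.083])
Rm,t=floatT(v); print('grip',Rm@[-10,0,35]+t, read_state()['eef_pos'], read_state()['tool_rot'])
```

```text
[ 4.98511e+02 -3.73469e+02  8.60000e-02] res [[0.1, -0.4], [-0.1, -0.3], [-0.2, 0.2], [0.3, -0.0], [-0.1, 0.7]]
grip [ 488.54845856 -374.32868224   35.        ] [ 485.94966425 -361.60880968  176.73841263] [-3.13771476  0.00379017  0.0875218 ]
```

>>> apply_moves([
  {"tx":0.001,"ty":-0.0045,"tz":-0.03,"rx":0,"ry":0,"rz":0,"claw":0.085},
  {"tx":0.001,"ty":-0.0045,"tz":-0.06,"rx":0,"ry":0,"rz":0,"claw":0.085},
  {"tx":0.001,"ty":-0.0045,"tz":-0.09,"rx":0,"ry":0,"rz":0,"claw":0.085},
  {"tx":0.001,"ty":-0.0045,"tz":-0.1,"rx":0,"ry":0,"rz":0,"claw":0.085},
  {"tx":0.001,"ty":-0.0045,"tz":-0.1,"rx":0,"ry":0,"rz":0,"claw":0.085},
  {"tx":0.001,"ty":-0.0045,"tz":-0.1,"rx":0,"ry":0,"rz":0,"claw":0.085},
])

```text
clock: 3.5
eef_pos: [489.5, -368.3, 80.8]
tool_rot: [3.139, -0.002, 0.089]
force: [-0.7, 0.1, 0.8]
width: 85.1
```

>>> apply_moves([
  {"tx":-0.001,"ty":-0.006,"tz":-0.02,"rx":0,"ry":0,"rz":0,"claw":0.085},
  {"tx":-0.001,"ty":-0.006,"tz":-0.04,"rx":0,"ry":0,"rz":0,"claw":0.085},
  {"tx":-0.001,"ty":-0.006,"tz":-0.055,"rx":0,"ry":0,"rz":0,"claw":0.085},
  {"tx":-0.001,"ty":-0.006,"tz":-0.064,"rx":0,"ry":0,"rz":0,"claw":0.085},
  {"tx":-0.001,"ty":-0.006,"tz":-0.064,"rx":0,"ry":0,"rz":0,"claw":0.085},
  {"tx":-0.001,"ty":-0.006,"tz":-0.064,"rx":0,"ry":0,"rz":0,"claw":0.085},
])

```text
clock: 4.1
eef_pos: [487.6, -374.0, 15.5]
tool_rot: [3.141, -0.001, 0.088]
force: [0.0, -0.7, 0.4]
width: 84.9
```

Close and then lift.

>>> apply_moves([
  {"tx":0,"ty":0,"tz":0,"rx":0,"ry":0,"rz":0,"claw":0.01},
  {"tx":0,"ty":0,"tz":0,"rx":0,"ry":0,"rz":0,"claw":0.01},
  {"tx":0,"ty":0,"tz":0,"rx":0,"ry":0,"rz":0,"claw":0.01},
  {"tx":0,"ty":0,"tz":0,"rx":0,"ry":0,"rz":0,"claw":0.01},
  {"tx":0,"ty":0,"tz":0,"rx":0,"ry":0,"rz":0,"claw":0.01},
  {"tx":0,"ty":0,"tz":0,"rx":0,"ry":0,"rz":0,"claw":0.01},
  {"tx":0,"ty":0,"tz":0,"rx":0,"ry":0,"rz":0,"claw":0.01},
  {"tx":0,"ty":0,"tz":0,"rx":0,"ry":0,"rz":0,"claw":0.01},
])

```text
clock: 4.9
eef_pos: [487.2, -373.5, 14.7]
tool_rot: [3.142, 0.0, 0.088]
force: [0.0, -0.7, -0.4]
width: 10.2
```

Run:
```python
from h import *
s=read_state(); print(s['eef_pos'],s['tool_rot'],s['width'],s['force'])
# target hover: panel pose, hole at (0,0,50); tool R: z=-panel z, jaw y = ±panel y, tool x=float x?
Rm,t=panelT([586.8,159.8,.148])
Rt=R.from_euler('xyz',s['tool_rot']).as_matrix(); print('tool now\n',Rt.round(2))
# tool x = float x, tool y=-float y
Rd=Rm@np.diag([1,-1,-1]); 
print('target euler',R.from_matrix(Rd).as_euler('xyz'))
d=R.from_matrix(Rd@Rt.T).as_rotvec(degrees=True)/5; print('rotvec units',d)
for z in (60,20,0): 
    p=Rm@np.array([-50,0,35-19+z])+t; print(z,p)
```

```text
[ 487.17226857 -373.52884178   14.72675681] [3.14156542e+00 2.82028553e-05 8.81217086e-02] 10.194567559449723 [ 0.04576096 -0.66502191 -0.37185211]
tool now
 [[ 1.    0.09 -0.  ]
 [ 0.09 -1.   -0.  ]
 [-0.    0.   -1.  ]]
target euler [ 3.14159265 -0.52359878  1.71879633]
rotvec units [ 5.26714947 -4.14970763 18.21619011]
60 [598.7887091   79.38751721 153.81793069]
20 [595.83950325  99.16887674 119.17691454]
0 [594.36490032 109.0595565  101.85640646]
```

The width is 10.2, but the grip is 24 mm wide, so nothing was grasped. I'll look.

Run:
```python
from h import *
im,c=snap('wrist','w2.png'); im2,_=snap('scene','s2.png')
a=cv2.resize(im[60:,100:540],None,fx=1.2,fy=1.2); b=cv2.resize(im2[90:230,130:310],None,fx=1.8,fy=1.8)
out=np.zeros((600,800,3),np.uint8); out[:a.shape[0],:a.shape[1]]=a; out[-b.shape[0]:,-b.shape[1]:]=b
cv2.imwrite('pics/w2b.png',out[...,::-1])
```

```text
(no output)
```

View pics/w2b.png

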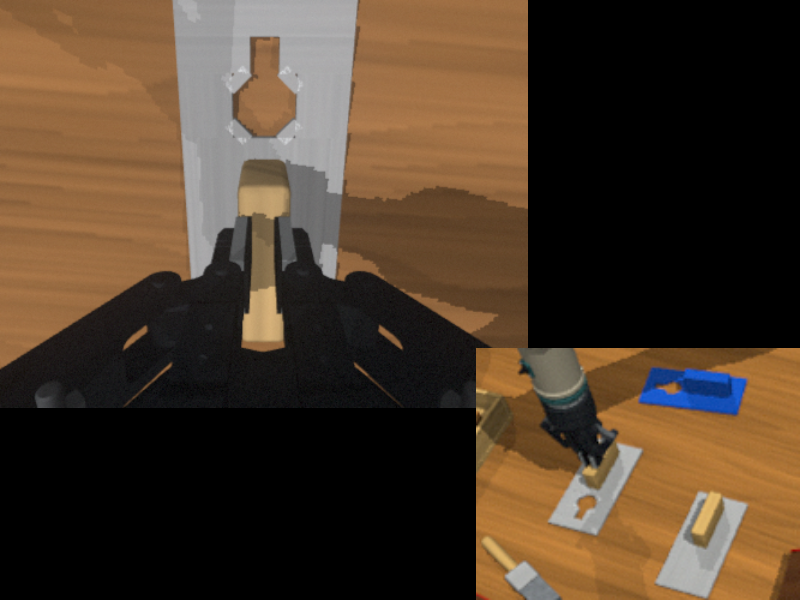

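The fingers stand on both sides of the grip. I'll lift a little and check the weight.

>>> apply_moves([
  {"tx":0,"ty":0,"tz":0.01,"rx":0,"ry":0,"rz":0,"claw":0.004},
  {"tx":0,"ty":0,"tz":0.025,"rx":0,"ry":0,"rz":0,"claw":0.004},
  {"tx":0,"ty":0,"tz":0.04,"rx":0,"ry":0,"rz":0,"claw":0.004},
  {"tx":0,"ty":0,"tz":0.05,"rx":0,"ry":0,"rz":0,"claw":0.004},
  {"tx":0,"ty":0,"tz":0.05,"rx":0,"ry":0,"rz":0,"claw":0.004},
  {"tx":0,"ty":0,"tz":0.05,"rx":0,"ry":0,"rz":0,"claw":0.004},
  {"tx":0,"ty":0,"tz":0.05,"rx":0,"ry":0,"rz":0,"claw":0.004},
])

```text
clock: 5.7
eef_pos: [487.0, -373.0, 64.3]
tool_rot: [-3.141, 0.0, 0.088]
force: [0.8, 0.4, -0.5]
width: 4.1
```

Run:
```python
from h import *
s=read_state(); print(s['eef_pos'],s['tool_rot'],s['width'],s['force'],s['torque'])
im,c=snap('wrist','w3.png'); show(c); im2,_=snap('scene','s3.png')
a=cv2.resize(im[60:,100:540],None,fx=1.2,fy=1.2); b=cv2.resize(im2[90:230,130:310],None,fx=1.8,fy=1.8)
out=np.zeros((600,800,3),np.uint8); out[:a.shape[0],:a.shape[1]]=a; out[-b.shape[0]:,-b.shape[1]:]=b
cv2.imwrite('pics/w3b.png',out[...,::-1])
```

```text
[ 486.97149857 -372.98865564   64.30671927] [-3.14073117e+00  4.85574814e-04  8.82393318e-02] 4.137470482842933 [ 0.76592795  0.42552589 -0.51044139] [ 0.02354407 -0.01697387 -0.047337  ]
{'camera_matrix': [[296.9223, 0.0, 318.7154], [0.0, 296.9223, 197.2391], [0.0, 0.0, 1.0]], 'origin': [567.3017, -365.5518, 244.3109], 'attitude': [-0.316, 0.0006, -1.4816]}
```

View pics/w3b.png

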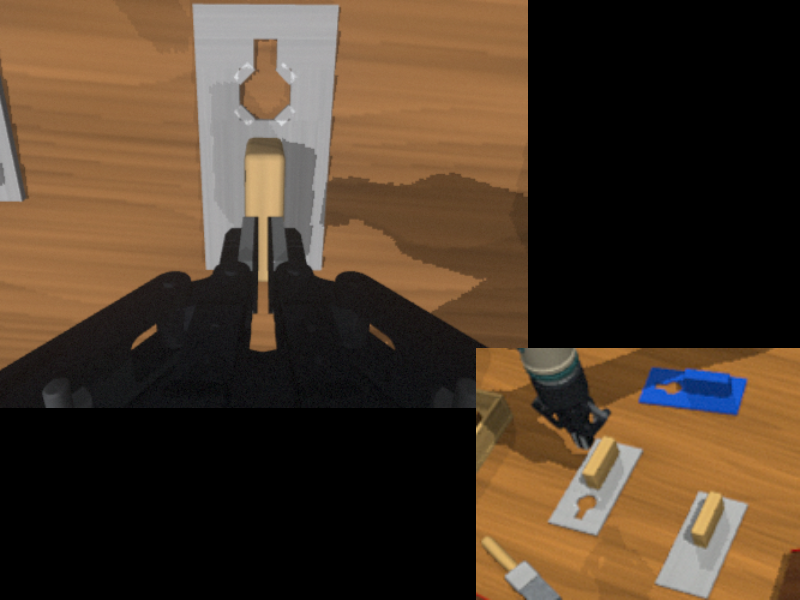

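The float did not lift. The fingers appear to sit above or behind the grip. I'll check where the TCP should project in both cameras.

Run:
```python
from h import *
s=read_state(); p=s['eef_pos']; print(p)
for n in('wrist','scene','side'):
    c=calibration(n)
    for z in (0,19,40,60): print(n,z,proj(c,p+[0,0,z]).round(1))
a=cv2.imread('pics/w3.png')
from h import snap
snap('side','side3.png'); b=cv2.imread('pics/side3.png')[250:400,360:520]
sc=cv2.imread('pics/s3.png')[120:220,140:260]
out=np.zeros((600,800,3),np.uint8)
b=cv2.resize(b,None,fx=2.5,fy=2.5,interpolation=2); sc=cv2.resize(sc,None,fx=3.3,fy=3.3,interpolation=2)
out[:b.shape[0],:400]=b; out[:sc.shape[0],400:400+sc.shape[1]]=sc
a=cv2.resize(a[180:330,220:420],None,fx=1.4,fy=1.4); out[-a.shape[0]:,:a.shape[1]]=a
cv2.imwrite('pics/m3.png',out)
```

```text
[ 486.87368179 -373.10470675   64.14027969]
wrist 0 [[319.2 228.6]]
wrist 19 [[319.3 241.6]]
wrist 40 [[319.3 259.5]]
wrist 60 [[319.4 281.3]]
scene 0 [[193.6 151.4]]
scene 19 [[192.  147.5]]
scene 40 [[190.2 143.1]]
scene 60 [[188.4 138.7]]
side 0 [[435.9 315.2]]
side 19 [[437.2 309.3]]
side 40 [[438.8 302.7]]
side 60 [[440.2 296.2]]
```

View pics/m3.png

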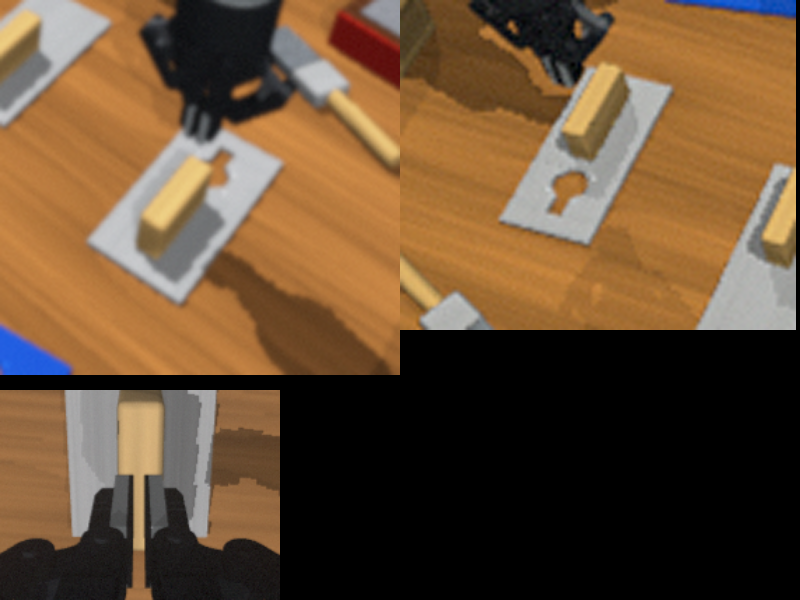

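The pictures show the real fingertips about 30 to 35 mm further back along the tool than the reported `eef_pos`. In the scene view the tips are at (192,145) against an expected (194,151); in the side view they are at (440,305) against (436,315). I'll measure the offset by touching the 50 mm grip top with the closed fingers.

>>> apply_moves([
  {"tx":0,"ty":0,"tz":-0.02,"rx":0,"ry":0,"rz":0,"claw":0.004},
  {"tx":0,"ty":0,"tz":-0.04,"rx":0,"ry":0,"rz":0,"claw":0.004},
  {"tx":0,"ty":0,"tz":-0.046,"rx":0,"ry":0,"rz":0,"claw":0.004},
  {"tx":0,"ty":0,"tz":-0.046,"rx":0,"ry":0,"rz":0,"claw":0.004},
  {"tx":0,"ty":0,"tz":-0.046,"rx":0,"ry":0,"rz":0,"claw":0.004},
])

```text
clock: 6.35
eef_pos: [487.3, -374.1, 19.2]
tool_rot: [3.141, -0.0, 0.088]
force: [-0.5, 0.1, -0.0]
width: 3.6
```

>>> apply_moves([
  {"tx":0,"ty":0,"tz":-0.002,"rx":0,"ry":0,"rz":0,"claw":0.004},
  {"tx":0,"ty":0,"tz":-0.004,"rx":0,"ry":0,"rz":0,"claw":0.004},
  {"tx":0,"ty":0,"tz":-0.004,"rx":0,"ry":0,"rz":0,"claw":0.004},
])

```text
clock: 6.65
eef_pos: [487.3, -373.5, 14.9]
tool_rot: [3.142, -0.0, 0.088]
force: [-0.1, 1.4, -0.3]
width: 3.9
```

>>> apply_moves([
  {"tx":0,"ty":0,"tz":-0.002,"rx":0,"ry":0,"rz":0,"claw":0.004},
  {"tx":0,"ty":0,"tz":-0.003,"rx":0,"ry":0,"rz":0,"claw":0.004},
  {"tx":0,"ty":0,"tz":-0.003,"rx":0,"ry":0,"rz":0,"claw":0.004},
])

```text
clock: 6.95
eef_pos: [487.5, -373.7, 13.2]
tool_rot: [-3.142, -0.001, 0.088]
force: [-1.9, 1.4, 9.7]
width: 4.3
```

Contact came at `eef` z of about 13.3, so the true TCP is about 36.5 mm behind the reported one. The grip pose is therefore `eef` z of about -20.5.

>>> apply_moves([
  {"tx":0.001,"ty":-0.001,"tz":0.01,"rx":0,"ry":0,"rz":0,"claw":0.085},
  {"tx":0.001,"ty":-0.001,"tz":0.01,"rx":0,"ry":0,"rz":0,"claw":0.085},
  {"tx":0.001,"ty":-0.001,"tz":0.01,"rx":0,"ry":0,"rz":0,"claw":0.085},
  {"tx":0.001,"ty":-0.001,"tz":0.01,"rx":0,"ry":0,"rz":0,"claw":0.085},
  {"tx":0.001,"ty":-0.001,"tz":0.01,"rx":0,"ry":0,"rz":0,"claw":0.085},
  {"tx":0.001,"ty":-0.001,"tz":0.01,"rx":0,"ry":0,"rz":0,"claw":0.085},
  {"tx":0.001,"ty":-0.001,"tz":-0.005,"rx":0,"ry":0,"rz":0,"claw":0.085},
  {"tx":0.001,"ty":-0.001,"tz":-0.02,"rx":0,"ry":0,"rz":0,"claw":0.085},
  {"tx":0.001,"ty":-0.001,"tz":-0.032,"rx":0,"ry":0,"rz":0,"claw":0.085},
  {"tx":0.001,"ty":-0.001,"tz":-0.032,"rx":0,"ry":0,"rz":0,"claw":0.085},
  {"tx":0.001,"ty":-0.001,"tz":-0.032,"rx":0,"ry":0,"rz":0,"claw":0.085},
])

```text
clock: 8.05
eef_pos: [487.7, -374.5, -21.0]
tool_rot: [-3.141, 0.001, 0.088]
force: [0.2, -0.4, 0.7]
width: 85.1
```

>>> apply_moves([
  {"tx":0,"ty":0,"tz":0,"rx":0,"ry":0,"rz":0,"claw":0.005},
  {"tx":0,"ty":0,"tz":0,"rx":0,"ry":0,"rz":0,"claw":0.005},
  {"tx":0,"ty":0,"tz":0,"rx":0,"ry":0,"rz":0,"claw":0.005},
  {"tx":0,"ty":0,"tz":0,"rx":0,"ry":0,"rz":0,"claw":0.005},
  {"tx":0,"ty":0,"tz":0,"rx":0,"ry":0,"rz":0,"claw":0.005},
  {"tx":0,"ty":0,"tz":0,"rx":0,"ry":0,"rz":0,"claw":0.005},
  {"tx":0,"ty":0,"tz":0,"rx":0,"ry":0,"rz":0,"claw":0.005},
  {"tx":0,"ty":0,"tz":0,"rx":0,"ry":0,"rz":0,"claw":0.005},
])

```text
clock: 8.85
eef_pos: [488.5, -374.6, -19.8]
tool_rot: [3.141, -0.001, 0.088]
force: [-0.3, 0.8, 5.6]
width: 23.1
```

Gripped at 23.1 mm. I'll lift, then carry the float and tilt it over the board.

>>> apply_moves([
  {"tx":0,"ty":0,"tz":0.02,"rx":0,"ry":0,"rz":0,"claw":0.005},
  {"tx":0,"ty":0,"tz":0.06,"rx":0,"ry":0,"rz":0,"claw":0.005},
  {"tx":0,"ty":0,"tz":0.1,"rx":0,"ry":0,"rz":0,"claw":0.005},
  {"tx":0,"ty":0,"tz":0.14,"rx":0,"ry":0,"rz":0,"claw":0.005},
  {"tx":0,"ty":0,"tz":0.18,"rx":0,"ry":0,"rz":0,"claw":0.005},
  {"tx":0,"ty":0,"tz":0.2,"rx":0,"ry":0,"rz":0,"claw":0.005},
  {"tx":0,"ty":0,"tz":0.2,"rx":0,"ry":0,"rz":0,"claw":0.005},
])

```text
clock: 9.55
eef_pos: [489.1, -375.8, 182.1]
tool_rot: [3.138, -0.003, 0.088]
force: [-0.7, 0.5, -3.6]
width: 23.1
```

>>> apply_moves([
  {"tx":0.009,"ty":0.038,"tz":0.01,"rx":0.439,"ry":-0.346,"rz":1.518,"claw":0.005},
  {"tx":0.018,"ty":0.075,"tz":0.02,"rx":0.878,"ry":-0.692,"rz":3.036,"claw":0.005},
  {"tx":0.028,"ty":0.113,"tz":0.03,"rx":1.317,"ry":-1.037,"rz":4.554,"claw":0.005},
  {"tx":0.037,"ty":0.151,"tz":0.03,"rx":1.756,"ry":-1.383,"rz":6.072,"claw":0.005},
  {"tx":0.046,"ty":0.188,"tz":0.03,"rx":2.195,"ry":-1.729,"rz":7.59,"claw":0.005},
  {"tx":0.055,"ty":0.226,"tz":0.03,"rx":2.634,"ry":-2.075,"rz":9.108,"claw":0.005},
  {"tx":0.065,"ty":0.264,"tz":0.03,"rx":3.072,"ry":-2.421,"rz":10.626,"claw":0.005},
  {"tx":0.074,"ty":0.301,"tz":0.03,"rx":3.511,"ry":-2.766,"rz":12.144,"claw":0.005},
  {"tx":0.083,"ty":0.339,"tz":0.03,"rx":3.95,"ry":-3.112,"rz":13.662,"claw":0.005},
  {"tx":0.092,"ty":0.377,"tz":0.02,"rx":4.389,"ry":-3.458,"rz":15.18,"claw":0.005},
  {"tx":0.101,"ty":0.414,"tz":0.01,"rx":4.828,"ry":-3.804,"rz":16.698,"claw":0.005},
  {"tx":0.11,"ty":0.452,"tz":-0.005,"rx":5.267,"ry":-4.15,"rz":18.216,"claw":0.005},
])

```text
clock: 10.75
eef_pos: [597.5, 78.2, 172.4]
tool_rot: [-3.141, -0.525, 1.722]
force: [1.6, -1.2, -4.2]
width: 23.5
```

>>> apply_moves([
  {"tx":0,"ty":0,"tz":0,"rx":0,"ry":0,"rz":0,"claw":0.005},
  {"tx":0,"ty":0,"tz":0,"rx":0,"ry":0,"rz":0,"claw":0.005},
  {"tx":0,"ty":0,"tz":0,"rx":0,"ry":0,"rz":0,"claw":0.005},
  {"tx":0,"ty":0,"tz":0,"rx":0,"ry":0,"rz":0,"claw":0.005},
])

```text
clock: 11.15
eef_pos: [598.0, 75.7, 174.4]
tool_rot: [-3.141, -0.522, 1.716]
force: [0.6, 0.1, -4.1]
width: 23.1
```

Run:
```python
from h import *
s=read_state(); print(s['eef_pos'],s['tool_rot'],s['width'],s['force'],s['qpos'].round(2))
im,c=snap('wrist','w4.png'); show(c)
cv2.imwrite('pics/w4b.png',cv2.resize(im,None,fx=1.25,fy=1.25,interpolation=2)[...,::-1])
Rm,t=panelT([586.8,159.8,.148])
P=[[0,0,15],[0,0,0],[90,0,14],[120,97,0],[120,-97,0]]
print(proj(c,np.array(P)@Rm.T+t).round(1)*1.25)
print('eef in panel',Rm.T@(s['eef_pos']-t))
```

```text
[598.00506679  75.70787297 174.37904613] [-3.14077847 -0.52222849  1.7156258 ] 23.06933530729475 [ 0.59174488  0.11858723 -4.14467181] [ 0.05  0.69  0.14  1.63 -0.66  1.11  0.7 ]
{'camera_matrix': [[296.9223, 0.0, 318.7154], [0.0, 296.9223, 197.2391], [0.0, 0.0, 1.0]], 'origin': [601.9707, 55.9752, 370.2226], 'attitude': [0.2062, 0.0005, 0.1463]}
[[398.75  181.5  ]
 [398.75  178.625]
 [398.625  36.625]
 [245.75  -11.375]
 [551.125 -12.   ]]
eef in panel [-42.77119642   1.31767693  95.56837938]
```

View pics/w4b.png

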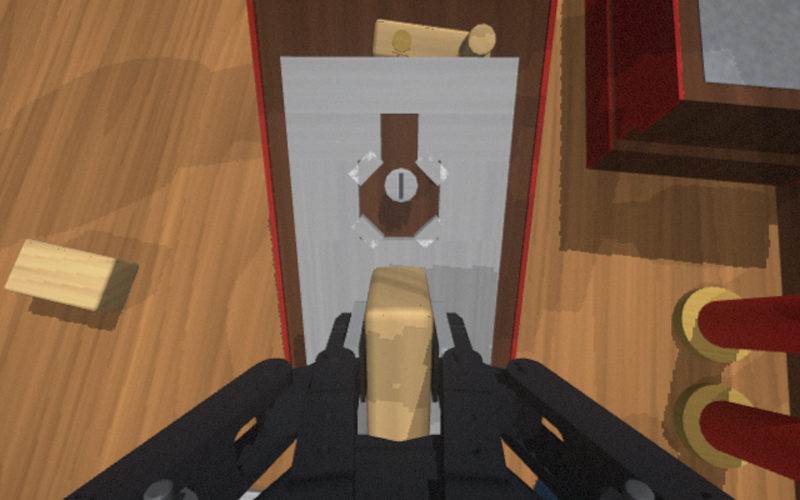

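The wrist view shows the screw head at (401,185) inside the hole, which is centred near (400,196). The plate's end corners are at (281,57) and (519,57), and the button pivot is at (401,40). Everything is well aligned, so I'll compute the held float's pose relative to the panel.

```bash
cat > f.py <<'E'
from h import *
c={'camera_matrix': [[296.9223, 0.0, 318.7154], [0.0, 296.9223, 197.2391], [0.0, 0.0, 1.0]], 'origin': [601.9707, 55.9752, 370.2226], 'attitude': [0.2062, 0.0005, 0.1463]}
e=np.array([598.005,75.708,174.379]); Rt=R.from_euler('xyz',[-3.14078,-.52223,1.71563]).as_matrix()
# float in tool: axes diag(1,-1,-1)
pts=np.array([[95,45,5],[95,-45,5],[23,0,5],[40,17,5],[40,-17,5]])
px=np.array([[281,57],[519,57],[400,237],[360,196],[440,196]])/1.25
def pose(v):
    Rf=Rt@np.diag([1,-1,-1])@R.from_euler('y',v[3]).as_matrix()
    return Rf, e+Rt@v[:3]
def err(v):
    Rf,t=pose(v); return np.r_[(proj(c,pts@Rf.T+t)-px).ravel(),v[3]*20]
s=least_squares(err,[10,0,-20,0],x_scale=[10,10,10,.1]); print('float in tool',s.x,s.fun.round(1))
# panel refit from wrist, z depth fixed
pp=[[0,0,15],[90,0,14]]; pq=np.array([[401,185],[401,40]])/1.25
vp=fit(c,panelT,pp,pq,[586.8,159.8,.148])
Rm,t=panelT(vp); Rf,ft=pose(s.x)
h=Rf@[40,0,0]+ft
print('hole in panel',Rm.T@(h-t),'z angle',Rm.T@Rf[:,2])
print('axes panel in world',Rm.round(4).tolist())
E
python3 f.py
```

```text
float in tool [ 10.57426834   1.54102517 -14.87462803  -0.02953604] [ 0.9 -1.  -0.6 -0.8 -0.2 -1.2  0.4  1.6 -0.6  1.6 -0.6]
[5.88699e+02 1.57542e+02 1.48000e-01] res [[-0.0, -0.0], [0.0, 0.0]]
hole in panel [  9.98025969   1.21642587 110.29933771] z angle [-0.02816312  0.00108112  0.99960276]
axes panel in world [[-0.1281, -0.989, 0.074], [0.8565, -0.1479, -0.4945], [0.5, 0.0, 0.866]]
```

>>> apply_moves([
  {"tx":-0.001,"ty":0.009,"tz":-0.023,"rx":0,"ry":0,"rz":0,"claw":0.005},
  {"tx":-0.002,"ty":0.018,"tz":-0.046,"rx":0,"ry":0,"rz":0,"claw":0.005},
  {"tx":-0.003,"ty":0.028,"tz":-0.069,"rx":0,"ry":0,"rz":0,"claw":0.005},
  {"tx":-0.003,"ty":0.028,"tz":-0.069,"rx":0,"ry":0,"rz":0,"claw":0.005},
  {"tx":-0.003,"ty":0.028,"tz":-0.069,"rx":0,"ry":0,"rz":0,"claw":0.005},
  {"tx":-0.003,"ty":0.028,"tz":-0.069,"rx":0,"ry":0,"rz":0,"claw":0.005},
])

```text
clock: 11.8
eef_pos: [596.6, 104.1, 107.1]
tool_rot: [3.139, -0.522, 1.719]
force: [0.0, -0.8, -3.0]
width: 23.1
```

Run:
```python
from h import *
s=read_state(); print(s['eef_pos'],s['tool_rot'],s['width'],s['force'])
im,c=snap('wrist','w5.png'); show(c)
a=cv2.resize(im[0:240,200:440],None,fx=2.5,fy=2.5,interpolation=2)
sd=get_image('side'); b=cv2.resize(sd[130:250,240:370],None,fx=1.5,fy=1.5,interpolation=2)
out=np.zeros((600,800,3),np.uint8); out[:600,:600]=a; out[:b.shape[0],605:605+b.shape[1]]=b
cv2.imwrite('pics/w5b.png',out[...,::-1])
Rm,t=panelT([588.7,157.5,.148]); print('eef in panel',Rm.T@(s['eef_pos']-t))
```

```text
[596.57699443 104.11881121 107.1086158 ] [ 3.13857254 -0.52218571  1.71864458] 23.091747828166675 [ 0.03705366 -0.78294422 -3.02367159]
{'camera_matrix': [[296.9223, 0.0, 318.7154], [0.0, 296.9223, 197.2391], [0.0, 0.0, 1.0]], 'origin': [599.914, 84.2611, 302.9403], 'attitude': [0.2061, -0.0028, 0.1474]}
eef in panel [-49.6757026    0.08072279  21.87749576]
```

View pics/w5b.png

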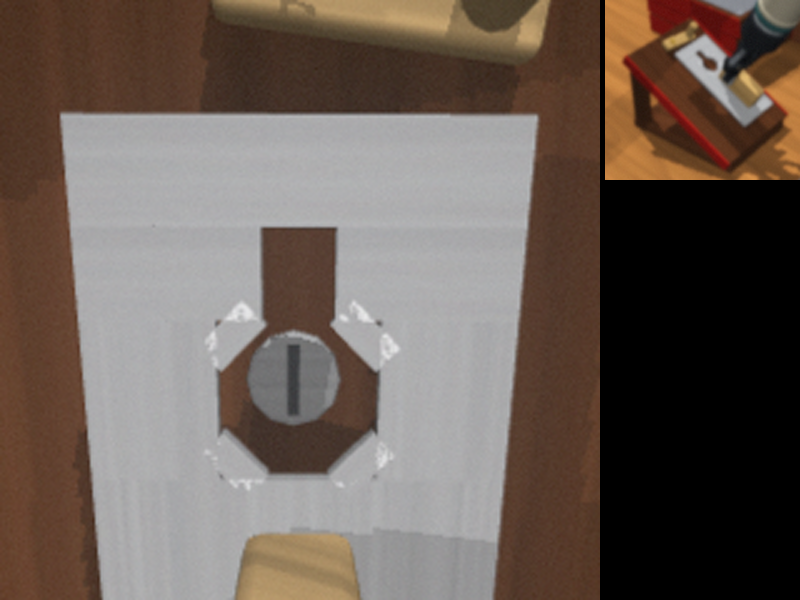

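The hole is at about (298,398) and the screw head at (293,378) in the 2.5x crop. I'll refine with the fit.

```bash
cat > f2.py <<'E'
from h import *
c={'camera_matrix': [[296.9223, 0.0, 318.7154], [0.0, 296.9223, 197.2391], [0.0, 0.0, 1.0]], 'origin': [599.914, 84.2611, 302.9403], 'attitude': [0.2061, -0.0028, 0.1474]}
e=np.array([596.577,104.119,107.109]); Rt=R.from_euler('xyz',[3.13857,-.52219,1.71864]).as_matrix()
pts=np.array([[95,45,5],[95,-45,5],[23,0,5],[40,17,5],[40,-17,5],[75,7.5,5],[75,-7.5,5]])
px=np.array([[62,114],[538,116],[298,477],[218,396],[378,396],[262,228],[337,228]])/2.5+[200,0]
def pose(v):
    Rf=Rt@np.diag([1,-1,-1])@R.from_euler('yz',v[3:]).as_matrix()
    return Rf, e+Rt@v[:3]
def err(v):
    Rf,t=pose(v); return np.r_[(proj(c,pts@Rf.T+t)-px).ravel(),v[3:]*20]
s=least_squares(err,[10,0,-20,0,0],x_scale=[10,10,10,.1,.1]); print('float in tool',s.x,s.fun.round(1))
Rf,ft=pose(s.x)
# screw head
def pe(v):
    Rm,t=panelT([v[0],v[1],.148]); return (proj(c,Rm@[0,0,15]+t)-[317.2,151.2]).ravel()
v=least_squares(pe,[588,158],x_scale=[100,100]).x; print(v)
Rm,t=panelT([*v,.148])
print('hole in panel',Rm.T@(Rf@[40,0,0]+ft-t), 'eef',Rm.T@(e-t),'Rrel',R.from_matrix(Rm.T@Rf).as_rotvec())
E
python3 f2.py
```

```text
float in tool [ 9.92735291e+00  1.10065504e+00 -1.55784336e+01 -3.03821185e-02
 -3.44282862e-03] [ 0.3 -0.2 -0.5 -0.1  0.  -1.   0.5  1.2 -0.2  1.5 -0.1 -0.7 -0.  -0.5
 -0.6 -0.1]
[588.57516764 157.4792042 ]
hole in panel [ 0.25863039 -1.23883509 38.60361916] eef [-4.96734783e+01 -4.58448044e-02  2.18766552e+01] Rrel [-0.00315722 -0.02897842 -0.00352871]
```

>>> apply_moves([
  {"tx":-0.0019,"ty":0.005,"tz":-0.009,"rx":0,"ry":0,"rz":0,"claw":0.005},
  {"tx":-0.0027,"ty":0.01,"tz":-0.0175,"rx":0,"ry":0,"rz":0,"claw":0.005},
  {"tx":-0.0034,"ty":0.0147,"tz":-0.026,"rx":0,"ry":0,"rz":0,"claw":0.005},
  {"tx":-0.0034,"ty":0.0147,"tz":-0.026,"rx":0,"ry":0,"rz":0,"claw":0.005},
  {"tx":-0.0034,"ty":0.0147,"tz":-0.026,"rx":0,"ry":0,"rz":0,"claw":0.005},
])

```text
clock: 12.4
eef_pos: [591.5, 120.5, 79.2]
tool_rot: [-3.14, -0.524, 1.719]
force: [-0.2, -0.2, -4.1]
width: 23.2
```

>>> apply_moves([
  {"tx":-0.0003,"ty":0.002,"tz":-0.0035,"rx":0,"ry":0,"rz":0,"claw":0.005},
  {"tx":-0.0005,"ty":0.0035,"tz":-0.006,"rx":0,"ry":0,"rz":0,"claw":0.005},
  {"tx":-0.0005,"ty":0.0035,"tz":-0.006,"rx":0,"ry":0,"rz":0,"claw":0.005},
  {"tx":-0.0005,"ty":0.0035,"tz":-0.006,"rx":0,"ry":0,"rz":0,"claw":0.005},
])

```text
clock: 12.8
eef_pos: [591.3, 123.7, 73.8]
tool_rot: [3.142, -0.524, 1.719]
force: [-0.4, 0.3, -4.5]
width: 23.4
```

```bash
cat > st.py <<'E'
from h import *
s=read_state(); Rm,t=panelT([588.6,157.5,.148]); print('eef in panel',Rm.T@(s['eef_pos']-t),'F panel',Rm.T@s['force'],s['width'],s['clock'],s['torque'],
 'tilt',R.from_matrix(Rm.T@R.from_euler('xyz',s['tool_rot']).as_matrix()@np.diag([1,-1,-1])).as_rotvec())
E
python3 st.py
```

```text
eef in panel [-48.9180891    2.30736458 -17.06027814] F panel [-1.91245312  0.36254106 -4.04196591] 23.41009733051288 12.8 [-0.97354447 -0.10824191  0.01260436] tilt [-3.13839116e-05 -7.41377537e-05 -4.26977091e-06]
```

>>> apply_moves([
  {"tx":0.0007,"ty":0.0005,"tz":-0.0015,"rx":0,"ry":0,"rz":0,"claw":0.005},
  {"tx":0.0007,"ty":0.001,"tz":-0.0022,"rx":0,"ry":0,"rz":0,"claw":0.005},
  {"tx":0.0007,"ty":0.001,"tz":-0.0022,"rx":0,"ry":0,"rz":0,"claw":0.005},
])

```text
clock: 13.1
eef_pos: [591.9, 124.8, 71.5]
tool_rot: [-3.141, -0.524, 1.719]
force: [-0.3, 0.1, -3.4]
width: 23.3
```

```bash
python3 st.py; python3 st.py
```

```text
eef in panel [-49.2010461    1.52590033 -19.53885793] F panel [-1.54967239  0.28013587 -3.00318425] 23.3406393273886 13.1 [-0.91171133 -0.1156457  -0.02861178] tilt [ 1.45281645e-04 -2.15647093e-04 -3.50412355e-05]
eef in panel [-49.2010461    1.52590033 -19.53885793] F panel [-1.54967239  0.28013587 -3.00318425] 23.3406393273886 13.1 [-0.91171133 -0.1156457  -0.02861178] tilt [ 1.45281645e-04 -2.15647093e-04 -3.50412355e-05]
```

>>> apply_moves([
  {"tx":-0.0001,"ty":0.0005,"tz":-0.0009,"rx":0,"ry":0,"rz":0,"claw":0.005},
  {"tx":-0.0002,"ty":0.001,"tz":-0.0017,"rx":0,"ry":0,"rz":0,"claw":0.005},
  {"tx":-0.0002,"ty":0.001,"tz":-0.0017,"rx":0,"ry":0,"rz":0,"claw":0.005},
])

```text
clock: 13.4
eef_pos: [592.0, 124.9, 71.1]
tool_rot: [3.141, -0.524, 1.719]
force: [-2.1, -3.6, 6.0]
width: 23.3
```

```bash
python3 st.py
```

```text
eef in panel [-49.28126788   1.46527335 -19.90061297] F panel [0.19254297 2.61087237 6.78861494] 23.329553207836398 13.4 [-0.59001125  0.2545052   0.22380205] tilt [-0.00091676 -0.00024951 -0.00016692]
```

The plate is in contact with the board. I'll look to check the screw against the slot axis before sliding.

Run:
```python
from h import *
im,c=snap('wrist','w6.png'); show(c)
a=cv2.resize(im[40:220,220:420],None,fx=3.3,fy=3.3,interpolation=2)
cv2.imwrite('pics/w6b.png',a[...,::-1])
```

```text
{'camera_matrix': [[296.9223, 0.0, 318.7154], [0.0, 296.9223, 197.2391], [0.0, 0.0, 1.0]], 'origin': [595.7631, 104.7753, 266.9444], 'attitude': [0.2078, -0.0009, 0.1484]}
```

View pics/w6b.png

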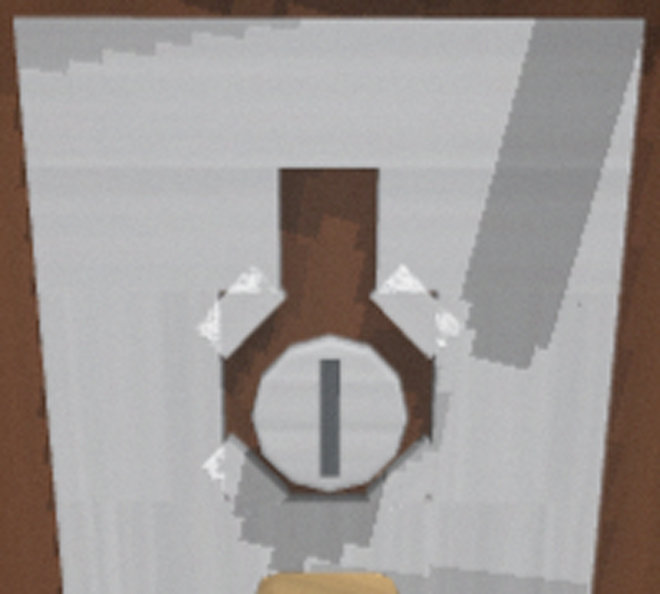

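The screw head at (330,414) is centred on the slot axis (u≈328). After parallax its foot lies within about 1 mm of the hole centre. I'll slide down the slope.

>>> apply_moves([
  {"tx":0.0006,"ty":-0.0043,"tz":-0.0025,"rx":0,"ry":0,"rz":0,"claw":0.005},
  {"tx":0.0013,"ty":-0.0086,"tz":-0.005,"rx":0,"ry":0,"rz":0,"claw":0.005},
  {"tx":0.0019,"ty":-0.0128,"tz":-0.0075,"rx":0,"ry":0,"rz":0,"claw":0.005},
  {"tx":0.0026,"ty":-0.0171,"tz":-0.01,"rx":0,"ry":0,"rz":0,"claw":0.005},
  {"tx":0.0032,"ty":-0.0214,"tz":-0.0125,"rx":0,"ry":0,"rz":0,"claw":0.005},
  {"tx":0.0036,"ty":-0.024,"tz":-0.014,"rx":0,"ry":0,"rz":0,"claw":0.005},
  {"tx":0.0036,"ty":-0.024,"tz":-0.014,"rx":0,"ry":0,"rz":0,"claw":0.005},
])

```text
clock: 14.15
eef_pos: [597.0, 101.7, 57.5]
tool_rot: [3.138, -0.524, 1.719]
force: [0.9, -1.4, 4.3]
width: 23.5
```

```bash
python3 st.py
```

```text
eef in panel [-76.61266311  -0.10133607 -19.86851637] F panel [ 0.81597057 -0.7133999   4.50436503] 23.455774056942893 14.15 [-0.39865877 -0.01348167 -0.01588138] tilt [-0.00323538 -0.00088473  0.00058844]
```

>>> apply_moves([
  {"tx":0.0003,"ty":-0.0017,"tz":-0.001,"rx":0,"ry":0,"rz":0,"claw":0.005},
  {"tx":0.0005,"ty":-0.003,"tz":-0.0018,"rx":0,"ry":0,"rz":0,"claw":0.005},
  {"tx":0.0005,"ty":-0.003,"tz":-0.0018,"rx":0,"ry":0,"rz":0,"claw":0.005},
])

```text
clock: 14.45
eef_pos: [597.5, 99.5, 56.1]
tool_rot: [3.138, -0.525, 1.72]
force: [0.3, -0.4, 6.6]
width: 23.5
```

```bash
python3 st.py
```

```text
eef in panel [-79.2562301   -0.21912738 -19.88683032] F panel [ 2.88060009 -0.22678469  5.92707577] 23.511558251892623 14.45 [-0.07809468 -0.00206591 -0.03825378] tilt [-0.00310636 -0.00184481  0.00126094]
```

>>> apply_moves([
  {"tx":0.0003,"ty":-0.0017,"tz":-0.001,"rx":0,"ry":0,"rz":0,"claw":0.005},
  {"tx":0.0003,"ty":-0.0017,"tz":-0.001,"rx":0,"ry":0,"rz":0,"claw":0.005},
  {"tx":0.0003,"ty":-0.0017,"tz":-0.001,"rx":0,"ry":0,"rz":0,"claw":0.005},
])

```text
clock: 14.75
eef_pos: [597.7, 98.6, 55.6]
tool_rot: [3.138, -0.527, 1.721]
force: [-0.2, -0.2, 7.6]
width: 23.3
```

```bash
python3 st.py
```

```text
eef in panel [-80.28369487  -0.29545801 -19.89810839] F panel [3.6301686  0.22168177 6.68541441] 23.282250344755827 14.75 [ 0.13586912  0.06774021 -0.00711451] tilt [-0.00288291 -0.00298887  0.0018871 ]
```

The float is home: it travelled about 31 mm and resistance is building. I'll release and retreat along the board normal.

>>> apply_moves([
  {"tx":0,"ty":0,"tz":0,"rx":0,"ry":0,"rz":0,"claw":0.04},
  {"tx":0,"ty":0,"tz":0,"rx":0,"ry":0,"rz":0,"claw":0.06},
  {"tx":0,"ty":0,"tz":0,"rx":0,"ry":0,"rz":0,"claw":0.06},
  {"tx":0,"ty":0,"tz":0,"rx":0,"ry":0,"rz":0,"claw":0.06},
  {"tx":0.001,"ty":-0.005,"tz":0.0087,"rx":0,"ry":0,"rz":0,"claw":0.06},
  {"tx":0.003,"ty":-0.0173,"tz":0.0303,"rx":0,"ry":0,"rz":0,"claw":0.06},
  {"tx":0.0052,"ty":-0.0346,"tz":0.0606,"rx":0,"ry":0,"rz":0,"claw":0.06},
  {"tx":0.0074,"ty":-0.0495,"tz":0.0866,"rx":0,"ry":0,"rz":0,"claw":0.06},
  {"tx":0.0049,"ty":-0.034,"tz":0.11,"rx":0,"ry":0,"rz":0,"claw":0.06},
  {"tx":0.0034,"ty":-0.0226,"tz":0.12,"rx":0,"ry":0,"rz":0,"claw":0.06},
  {"tx":0.0034,"ty":-0.0226,"tz":0.12,"rx":0,"ry":0,"rz":0,"claw":0.06},
  {"tx":0.0034,"ty":-0.0226,"tz":0.12,"rx":0,"ry":0,"rz":0,"claw":0.06},
])

```text
clock: 15.95
eef_pos: [598.9, 75.0, 172.4]
tool_rot: [-3.14, -0.524, 1.72]
force: [-0.5, -0.3, 0.0]
width: 60.3
```

```bash
python3 st.py
python3 - <<'E'
from h import *
s=read_state(); print(s['eef_pos'].tolist(),s['tool_rot'].tolist(),s['qpos'].round(2))
im,c=snap('wrist','w7.png'); show(c)
cv2.imwrite('pics/w7b.png',cv2.resize(im[0:300,170:470],None,fx=2,fy=2,interpolation=2)[...,::-1])
Rm,t=panelT([588.6,157.5,.148]); print(((proj(c,np.array([[0,0,15],[90,0,14],[82.5,-43.4,47]])@Rm.T+t)-[170,0])*2).round(1))
E
```

```text
eef in panel [-42.30710119   1.99298206  93.01051605] F panel [-0.18416552  0.49566555  0.11255585] 60.29814947649484 15.95 [-0.55368705 -0.01621028 -0.00165599] tilt [ 1.61616927e-03 -5.60244441e-05  7.81184820e-04]
[598.8892854905057, 74.97076711836465, 172.39591912098598] [-3.1404275119779634, -0.5236552551264855, 1.7196983381031132] [ 0.06  0.7   0.14  1.62 -0.66  1.11  0.71]
{'camera_matrix': [[296.9223, 0.0, 318.7154], [0.0, 296.9223, 197.2391], [0.0, 0.0, 1.0]], 'origin': [603.0552, 54.932, 368.2031], 'attitude': [0.2076, 0.0008, 0.1505]}
[[300.4 292.5]
 [301.1  58.7]
 [429.8  61.7]]
```

View pics/w7b.png

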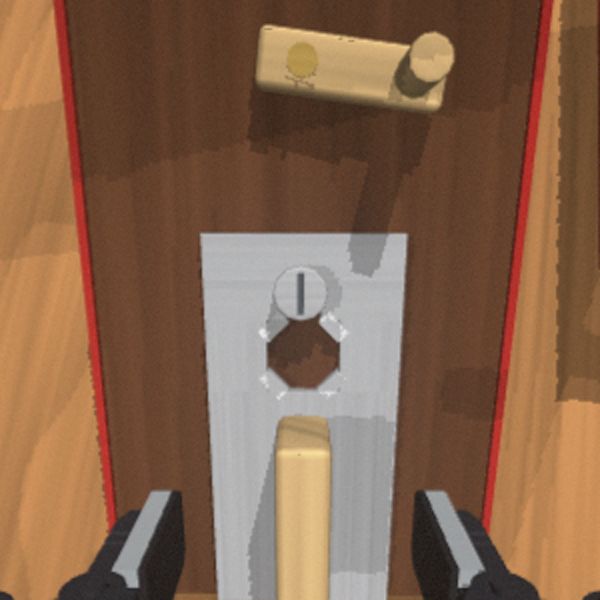

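The float is home, with the screw at (300,293) at the slot's end. The knob top is at (432,56), which gives a button angle of about 1.45. I'll move above the knob.

>>> apply_moves([
  {"tx":0.0067,"ty":0.0313,"tz":0.0116,"rx":0,"ry":0,"rz":0,"claw":0.06},
  {"tx":0.0134,"ty":0.0627,"tz":0.0231,"rx":0,"ry":0,"rz":0,"claw":0.06},
  {"tx":0.02,"ty":0.094,"tz":0.0347,"rx":0,"ry":0,"rz":0,"claw":0.06},
  {"tx":0.0267,"ty":0.1253,"tz":0.0462,"rx":0,"ry":0,"rz":0,"claw":0.06},
  {"tx":0.0267,"ty":0.1253,"tz":0.0462,"rx":0,"ry":0,"rz":0,"claw":0.06},
  {"tx":0.0267,"ty":0.1253,"tz":0.0462,"rx":0,"ry":0,"rz":0,"claw":0.06},
  {"tx":0.0267,"ty":0.1253,"tz":0.0462,"rx":0,"ry":0,"rz":0,"claw":0.06},
])

```text
clock: 16.7
eef_pos: [625.9, 197.7, 217.6]
tool_rot: [-3.139, -0.522, 1.715]
force: [0.7, 1.3, 0.4]
width: 60.1
```

```bash
python3 st.py
```

```text
eef in panel [ 81.95258343 -42.85942026  73.50095052] F panel [ 1.17660409 -0.83394848 -0.24786081] 60.085039198243635 16.7 [-0.48853627 -0.08003603 -0.04701052] tilt [ 0.00109971  0.00149619 -0.00300209]
```

>>> apply_moves([
  {"tx":-0.0017,"ty":0.0115,"tz":-0.0185,"rx":0,"ry":0,"rz":0,"claw":0.06},
  {"tx":-0.0034,"ty":0.0225,"tz":-0.0374,"rx":0,"ry":0,"rz":0,"claw":0.06},
  {"tx":-0.005,"ty":0.034,"tz":-0.056,"rx":0,"ry":0,"rz":0,"claw":0.06},
  {"tx":-0.0067,"ty":0.045,"tz":-0.0748,"rx":0,"ry":0,"rz":0,"claw":0.06},
  {"tx":-0.0067,"ty":0.045,"tz":-0.0748,"rx":0,"ry":0,"rz":0,"claw":0.06},
  {"tx":-0.0067,"ty":0.045,"tz":-0.0748,"rx":0,"ry":0,"rz":0,"claw":0.06},
  {"tx":-0.0067,"ty":0.045,"tz":-0.0748,"rx":0,"ry":0,"rz":0,"claw":0.06},
])

```text
clock: 17.4
eef_pos: [620.8, 242.9, 145.1]
tool_rot: [3.14, -0.523, 1.717]
force: [0.3, -0.1, 0.0]
width: 60.3
```

```bash
python3 st.py
```

```text
eef in panel [ 85.06856423 -44.45026659 -12.00117437] F panel [-0.08981088 -0.27165384  0.1012483 ] 60.28350929178843 17.4 [-0.51389046 -0.07324967  0.00679235] tilt [-0.00238647  0.00106602 -0.00130627]
```

Close on the knob.

>>> apply_moves([
  {"tx":0,"ty":0,"tz":0,"rx":0,"ry":0,"rz":0,"claw":0.03},
  {"tx":0,"ty":0,"tz":0,"rx":0,"ry":0,"rz":0,"claw":0.03},
  {"tx":0,"ty":0,"tz":0,"rx":0,"ry":0,"rz":0,"claw":0.012},
  {"tx":0,"ty":0,"tz":0,"rx":0,"ry":0,"rz":0,"claw":0.012},
  {"tx":0,"ty":0,"tz":0,"rx":0,"ry":0,"rz":0,"claw":0.012},
  {"tx":0,"ty":0,"tz":0,"rx":0,"ry":0,"rz":0,"claw":0.012},
])

```text
clock: 18.0
eef_pos: [619.4, 244.3, 145.1]
tool_rot: [-3.141, -0.524, 1.719]
force: [-3.4, -2.6, 5.4]
width: 14.0
```

```bash
python3 st.py
python3 - <<'E'
from h import *
Rm,t=panelT([588.6,157.5,.148])
a0=1.45; p=lambda a: np.array([90-44*np.cos(a),-44*np.sin(a),0])
z=Rm[:,2]
for k in range(1,13):
    a=a0*(1-k/12); d=Rm@(p(a)-p(a0))/1000; r=z*np.degrees(a-a0)/5
    print(d.round(4).tolist(),r.round(2).tolist())
E
```

```text
eef in panel [ 86.45043    -43.21244025 -12.84905507] F panel [0.8996572  3.73627585 5.69002609] 13.991000752836747 18.0 [-0.444624    0.49583832  0.2988955 ] tilt [ 2.37575256e-04 -1.49220073e-04  3.42038343e-05]
[-0.0003, -0.0046, -0.0026] [-0.1, 0.68, -1.2]
[-0.0012, -0.0092, -0.0051] [-0.2, 1.37, -2.4]
[-0.0027, -0.0137, -0.0076] [-0.31, 2.05, -3.6]
[-0.0049, -0.018, -0.0098] [-0.41, 2.74, -4.8]
[-0.0076, -0.022, -0.0119] [-0.51, 3.42, -6.0]
[-0.0108, -0.0258, -0.0138] [-0.61, 4.11, -7.19]
[-0.0145, -0.0292, -0.0155] [-0.71, 4.79, -8.39]
[-0.0187, -0.0323, -0.0168] [-0.82, 5.48, -9.59]
[-0.0232, -0.0348, -0.0179] [-0.92, 6.16, -10.79]
[-0.028, -0.0369, -0.0187] [-1.02, 6.85, -11.99]
[-0.0331, -0.0385, -0.0192] [-1.12, 7.53, -13.19]
[-0.0383, -0.0396, -0.0193] [-1.23, 8.22, -14.39]
```

>>> apply_moves([
  {"tx":-0.0003,"ty":-0.0046,"tz":-0.0026,"rx":-0.1,"ry":0.68,"rz":-1.2,"claw":0.008},
  {"tx":-0.0012,"ty":-0.0092,"tz":-0.0051,"rx":-0.2,"ry":1.37,"rz":-2.4,"claw":0.008},
  {"tx":-0.0027,"ty":-0.0137,"tz":-0.0076,"rx":-0.31,"ry":2.05,"rz":-3.6,"claw":0.008},
  {"tx":-0.0049,"ty":-0.018,"tz":-0.0098,"rx":-0.41,"ry":2.74,"rz":-4.8,"claw":0.008},
  {"tx":-0.0076,"ty":-0.022,"tz":-0.0119,"rx":-0.51,"ry":3.42,"rz":-6.0,"claw":0.008},
  {"tx":-0.0108,"ty":-0.0258,"tz":-0.0138,"rx":-0.61,"ry":4.11,"rz":-7.19,"claw":0.008},
])

```text
clock: 18.6
eef_pos: [610.3, 218.1, 131.0]
tool_rot: [-2.777, -0.383, 0.917]
force: [0.6, -1.8, 1.7]
width: 13.5
```

```bash
python3 st.py
```

```text
eef in panel [ 58.15040973 -30.3694102  -12.74166438] F panel [-0.77785379 -0.36478629  2.36281254] 13.545081411927503 18.6 [-0.64011274 -0.27663546 -0.00534822] tilt [-3.21508921e-03 -3.02517085e-04 -7.29464103e-01]
```

>>> apply_moves([
  {"tx":-0.0037,"ty":-0.0034,"tz":-0.0017,"rx":-0.1,"ry":0.68,"rz":-1.2,"claw":0.008},
  {"tx":-0.0079,"ty":-0.0065,"tz":-0.003,"rx":-0.21,"ry":1.37,"rz":-2.4,"claw":0.008},
  {"tx":-0.0124,"ty":-0.009,"tz":-0.0041,"rx":-0.31,"ry":2.05,"rz":-3.6,"claw":0.008},
  {"tx":-0.0172,"ty":-0.0111,"tz":-0.0049,"rx":-0.41,"ry":2.74,"rz":-4.8,"claw":0.008},
  {"tx":-0.0223,"ty":-0.0127,"tz":-0.0054,"rx":-0.51,"ry":3.42,"rz":-6.0,"claw":0.008},
  {"tx":-0.0275,"ty":-0.0138,"tz":-0.0055,"rx":-0.62,"ry":4.11,"rz":-7.2,"claw":0.008},
  {"tx":-0.0275,"ty":-0.0138,"tz":-0.0055,"rx":-0.62,"ry":4.11,"rz":-7.2,"claw":0.008},
  {"tx":-0.0275,"ty":-0.0138,"tz":-0.0055,"rx":-0.62,"ry":4.11,"rz":-7.2,"claw":0.008},
])

```text
clock: 19.4
eef_pos: [583.7, 203.0, 124.7]
tool_rot: [-2.626, -0.063, 0.25]
force: [3.9, -2.5, -0.2]
width: 13.6
```

```bash
python3 st.py; python3 -c "
from h import *; print(read_state()['qpos'].round(2)); snap('wrist','w8.png')"
```

```text
eef in panel [ 45.457246    -1.90603739 -12.73172083] F panel [-2.74648164 -3.53059348  1.32202923] 13.579979406625268 19.4 [-1.28087024 -0.79406671 -0.40984562] tilt [-7.10257958e-03  4.65661779e-04 -1.45069992e+00]
[-0.32  0.76  0.41  1.75 -0.97  1.04 -0.63]
```

>>> apply_moves([
  {"tx":0,"ty":0,"tz":0,"rx":0,"ry":0,"rz":0,"claw":0.04},
  {"tx":0,"ty":0,"tz":0,"rx":0,"ry":0,"rz":0,"claw":0.04},
  {"tx":0,"ty":0,"tz":0,"rx":0,"ry":0,"rz":0,"claw":0.04},
  {"tx":0,"ty":0,"tz":0,"rx":0,"ry":0,"rz":0,"claw":0.04},
  {"tx":0.001,"ty":-0.0074,"tz":0.013,"rx":0,"ry":0,"rz":0,"claw":0.04},
  {"tx":0.0033,"ty":-0.0223,"tz":0.039,"rx":0,"ry":0,"rz":0,"claw":0.04},
  {"tx":0.006,"ty":-0.0396,"tz":0.0693,"rx":0,"ry":0,"rz":0,"claw":0.04},
  {"tx":0.0074,"ty":-0.0495,"tz":0.1,"rx":0,"ry":0,"rz":0,"claw":0.04},
  {"tx":-0.02,"ty":-0.0495,"tz":0.13,"rx":0,"ry":0,"rz":0,"claw":0.04},
  {"tx":-0.05,"ty":-0.0495,"tz":0.15,"rx":0,"ry":0,"rz":0,"claw":0.04},
  {"tx":-0.08,"ty":-0.0495,"tz":0.16,"rx":0,"ry":0,"rz":0,"claw":0.04},
  {"tx":-0.08,"ty":-0.0495,"tz":0.16,"rx":0,"ry":0,"rz":0,"claw":0.04},
])

```text
clock: 20.65
eef_pos: [498.8, 154.8, 288.2]
tool_rot: [-2.62, -0.062, 0.252]
force: [0.6, -0.3, -0.3]
width: 39.9
```

Run:
```python
from h import *
s=read_state(); print(s['eef_pos'],s['force'],s['width'])
im,c=snap('wrist','w9.png'); show(c); im2,_=snap('scene','s9.png')
a=cv2.resize(im,(640,400))[:330,:]; b=cv2.resize(im2[180:290,270:420],None,fx=2.4,fy=2.4,interpolation=2); d=cv2.resize(im2,(440,275))
out=np.zeros((600,800,3),np.uint8); out[:330,:640]=a; out[335:335+b.shape[0],:b.shape[1]]=b; out[335:600,362:800]=d[:265,:438]
cv2.imwrite('pics/fin.png',out[...,::-1])
```

```text
[498.84925628 154.81003854 288.18761319] [ 0.57487039 -0.2923707  -0.28224442] 39.927883833869394
{'camera_matrix': [[296.9223, 0.0, 318.7154], [0.0, 296.9223, 197.2391], [0.0, 0.0, 1.0]], 'origin': [589.6694, 86.0491, 448.9723], 'attitude': [-0.2442, 0.5202, -1.2826]}
```

View pics/fin.png

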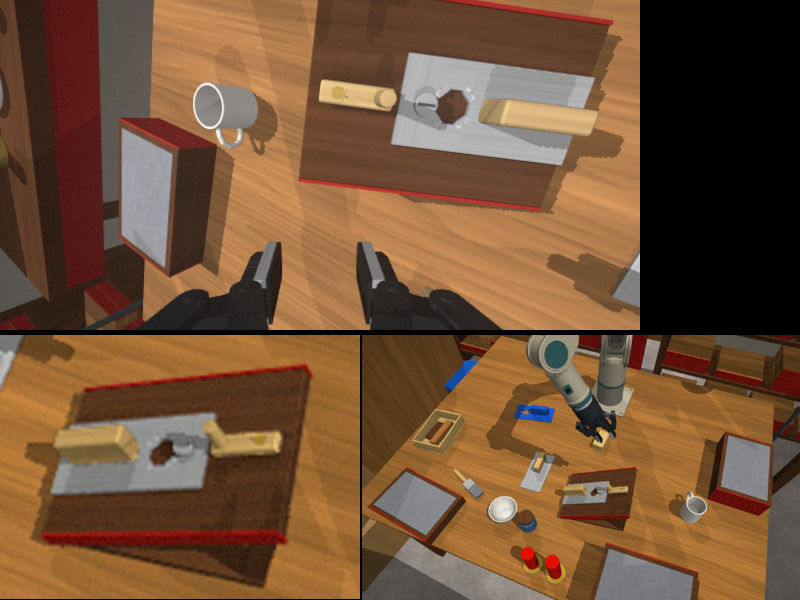

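The final views show the float home on the screw, with the button bar along the slope pointing at the float. In the image the bar's slope is about 0.09 and the float's about 0.13, so they agree within about 0.05 rad. The gripper is clear of everything and the bystanders are in place.

```bash
python3 -c "
from cell import *; print(finish_job(), read_state()['clock'])"
```

```text
the job is handed in; nothing more can be done
the job is handed in; nothing more can be done
```

The keyhole float is hanging on the sloping board with the screw at the end of its slot, and the turn-button points down at it. I handed the job in at about 21 s of the 58 s; `finish_job` gives no verdict.

- **First grasp missed:** the reported tool position turned out to be about 36 mm beyond the real fingertips, so the gripper closed above the float's grip. I measured the offset by touching the grip top with closed fingers (about 10 N), then gripped the float correctly at 23 mm.
- **Hanging:** I set the hole over the screw head until the plate touched the board (about 10 N) and slid the float about 31 mm down the slope. Resistance was building by then, so I let go.
- **Turn-button:** I gripped the knob and swung it from about 1.45 rad to its stop.

**Last checks:** the final pictures show the screw at the end of the slot, the button within about 0.05 rad of straight down, and the arm clear of everything. The plain float and the other things look unmoved. I judged that by eye from the picture and did not measure it.

**Disagreement:** the wrist camera and the arm's own position differed by 1–4 mm. The camera also showed the held plate tilted by about 0.03 rad, while the arm read level. Both were small enough for the fit.

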